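Pack out a test nest and hold the contact block down on its spring

ROBOT

A 7-joint arm with a two-finger parallel gripper is mounted at the origin on a cart in front of the work surface, level with it; the furniture and walls round the work are solid. World frame = base frame: x ahead of the robot, y to its left, z up, the work surface at z = 0. Lengths are in m, angles in rad, forces in N, time in s.
With the tool pointing down it reaches from about 0.425 to 0.95 m from the base axis. Payload 16.7 kg.
Tool frame: the origin (TCP) lies midway between the tips of the shut fingers; the grasp point (between the pads) lies 19 mm behind it; z points along the fingers, y is the line along which they close (so a half turn about z gives the same grasp; the last joint's range is limited). The gripper opens to 94 mm and grips with 3 to 60 N. Pads are 16 mm wide; open, the fingers measure 119 mm over their backs; the gripper's body (75 mm by 177 mm) begins 78 mm behind the grasp point.
Start: joints at [1.008, 0.426, 0.074, 1.606, -0.034, 1.111, -0.067], TCP at [0.271, -0.618, 0.205] pointing down, gripper open.
Joint ranges: [-2.85, 2.85], [-0.5, 2.14], [-1.23, 1.37], [0.21, 2.46], [-1.02, 4.16], [0.16, 2.05], [-2.73, 2.73]. Speed limits (rad/s): [1.89, 1.89, 2.39, 2.39, 3.01, 3.01, 3.01].

INTERFACE

Orientations are given as a rotation vector (axis times angle).
In Python, from rig import status, vision, robot gives the robot as it stands.
- The arm moves only by the shell command python3 -m crank 'ROWS' [OPENING] [FORCE]. ROWS is a JSON object of lists of equal length, an entry for each row: "offset": the shift along the tool's x, y, z in mm, a list of three; "twist": the turn about the tool's z in rad. In form: {"offset": [[x, y, z], ...], "twist": [twist, ...]}. A call has 1 to 20 rows; each row is the pose to reach, as a shift and turn from the pose commanded when the call began, along the tool's axes at that moment; what a row does not reach only later rows make up. A row lasts 1/12 s, in which the tool goes at most 41.7 mm and 7.16 degrees, less where a joint would pass 70% of its speed; a pose out of reach is approached as far as the arm can. A call with a gripper value outside its range is refused whole. OPENING is the opening, from -1 (shut) to 1 (fully open), so that 0 is half open, set as the call begins (- or left out, the last holds). The fingers move at their own pace and stop on an object; FORCE is the grip in N (left out, the last holds). Time passes only in rows, so rows that repeat a pose let the fingers close. It gives the time, the measured TCP pose, the force, the opening and the grip force at its end, in the units of the state.
- status.get_obs(): the state, without advancing time (a new reading comes with each control period).
- vision.snapshot(name): name is "scene" or "top"; returns the picture (400x640x3 uint8, red, green, blue); there is no depth.
- vision.camera_params(name): a dict with "fx", "fy", "cx", "cy" (pixels), "k1" (the pictures are not rectified: a ray, as slopes to the right and down, at radius r is drawn at 1 + k1 r^2 times it, then the intrinsics apply), "T" (4x4, takes a point from camera to world coordinates). Camera axes: x right, y down, z forward; pixel columns grow to the right and rows downward; lengths in m; the calibration is good to about 2 mm. A picture is of the moment at which its call begins. camera_params takes no time and is no camera call.
- robot.close_job(): hands the job in; it is judged then, once.
The state is a dict: "time": time; "joints": joint angles; "qd": joint speeds; "tau": joint torques, N m; "eef_pos": TCP position; "ee_rot": TCP orientation; "force": force on the tool from outside, world axes, zero at the start; "ft_torque": the same for the moment, N m; "width": opening from 0.0 (shut) to 1.0 (fully open); "gripper_force": force on a finger pad.
Only numpy, scipy, OpenCV 4.12 (cv2) and the standard library are available. Lean on these libraries where they do the work, as an engineer would, in place of code of your own. Each camera call takes 0.05 s, during which the arm holds its last target. There are 200 camera calls.

TASK

Set the ribbed block flat and square in the pocket of the metal test nest, up against the plain end wall away from the two bolted pads, then stand the loose steel spacer fully down in the gap between block and pads, at the pad where the gap is wide enough for it, and let go of it. Then push the block down against its spring until its flat top is flush with the rim of the nest, and finish while still holding it pressed there. Leave the other things on the bench where they are.

Things in the scene. Friction and masses are not known exactly. Their poses are not given: they have to be found in the camera images.
- nest: Fixed aluminium test nest, 97 (x) x 114 (y) x 26 mm high, an open-topped rectangular pocket with 12 mm walls. Origin on the bench, right under the centre of the seated block; z up. Pocket floor at z = 10 mm, rim at z = 26 mm. Pocket inside: x from -36.5 to 36.5 mm, y from -35 mm (plain end wall, the block goes against it) to 55 mm (wall that carries the two pads). The block goes in with its rib along the nest's y (either way round), 1.5 mm play each side in x.
- lift (a joint): Spring-loaded square lift plate, 44 x 44 mm, in the pocket floor, centred on the nest's origin. Value 0 = up (its top 6 mm above the pocket floor), 0.006 m = pushed down level with the floor. It pushes up with 4 N at 0 and 10 N at 0.006, so the block alone rests on it with its flat top 6 mm above the rim, and pressing the block flush takes a push of about 8 to 9 N on it; it rises again when let go. At 0.006 the block stands solidly on the pocket floor.
- pad_thin: Thin dark steel pad, 35.5 (x) x 6 (y) x 16 mm high with two screw heads, bolted to the nest's +y wall, in the left or the right half of the pocket (x = about -18 or +18 mm of the nest). Origin on its back face, at the wall and at pocket-floor height, in the middle of its width; the pad extends 6 mm to -y; axes parallel to the nest's. With the block against the end wall the gap between block and this pad is 14 mm: the spacer fits here.
- pad_thick: Thick dark steel pad, 35.5 (x) x 13 (y) x 16 mm high, in the other half of the same wall, made and placed like the thin one. It leaves a gap of only 7 mm: the spacer cannot enter here.
- block: Loose grey plastic contact block, 0.11 to 0.21 kg: square plate 70 x 70 x 16 mm, with its lower edge stepped in by 2 mm over the lowest 2 mm, and a grip rib standing on the middle of it, 12 mm thick (x), 40 mm long (y), 22 mm high, so 38 mm in all. Origin at the centre of its underside, z up. Grip the rib across its 12 mm.
- rib_top (a point): Middle of the top of the block's rib, 38 mm above the block's underside; with the block flush it is 48 mm above the bench.
- spacer: Loose plain steel spacer, an upright plate 28 (x) x 12 (y) x 50 mm high, standing on its small end, about 0.08 kg; the lowest 5 mm is 1.5 mm slimmer all round. Origin at the centre of its foot, z up. In the nest it stands on the pocket floor (foot 10 mm above the bench) with its 28 mm side along the nest's x (either way round), its foot centre at y = 42 mm of the nest and in x in front of the middle of the thin pad. Grip it high up across its 28 mm.
- wick_spool: Bystander: spool of desoldering braid, 61 x 58 x 24 mm, lying at the left back. Origin under its centre. Leave alone.
- circuit_board: Bystander: small green circuit board, 45 x 70 x 15 mm, lying near the front edge of the bench. Origin under its centre. Leave alone.
- marker: Bystander: white marker pen with black cap, 17 x 141 x 14 mm, lying behind the work on the right. Origin under its centre. Leave alone.
Mind the look-alikes: they are no part of the job. Of the things shaped like the spacer, the steel one is meant.

How it is judged:
By the outcome, as a careful person would: the job done as asked, in the order asked, and still so for the second after the job is handed in, while the arm keeps its last pose, push and grip.
It also fails if it takes over 72 s, if anything falls off the work surface, if the arm or the gripper's body presses on something with over 40 N, if the wrist force passes 120 N, or if a joint passes its speed limit or range.

## Working session

There is one attempt and no reset: what is moved stays moved. The work goes in short steps, Python scripts to look and compute and a shell command to move; the robot and the scene stay as the last step left them, time stands still between calls to the robot, and variables do not carry over. Pictures are saved under pics/ and viewed, at most 13 in all, crops included, and the job is handed in when it is done.

```bash
mkdir -p pics; ls; python3 - <<'E'
from rig import status, vision
import cv2, numpy as np
np.set_printoptions(precision=4,suppress=True)
for n in("scene","top"):
    im=vision.snapshot(n); cv2.imwrite(f"pics/{n}0.png",im[:,:,::-1]); print(n,vision.camera_params(n))
print(status.get_obs())
E
```

```text
pics
scene {'fx': 373.69070180055286, 'fy': 373.69070180055286, 'cx': 324.19492566313295, 'cy': 201.06785157709754, 'k1': 0.026905292099536963, 'T': array([[-0.6295, -0.3529,  0.6923, -0.0355],
       [-0.777 ,  0.2848, -0.5614,  0.4476],
       [ 0.001 , -0.8913, -0.4535,  0.4273],
       [ 0.    ,  0.    ,  0.    ,  1.    ]])}
top {'fx': 479.411373836447, 'fy': 479.411373836447, 'cx': 321.0614320083469, 'cy': 195.55010314684432, 'k1': -0.07547637281689114, 'T': array([[-0.0009, -0.9895,  0.1447,  0.3763],
       [-1.    , -0.0005, -0.009 , -0.0079],
       [ 0.009 , -0.1447, -0.9894,  1.2722],
       [ 0.    ,  0.    ,  0.    ,  1.    ]])}
{'time': 0.1, 'joints': array([ 1.0085,  0.4267,  0.0738,  1.6065, -0.0341,  1.1108, -0.0671]), 'qd': array([-0.0017, -0.0011,  0.0009, -0.0009,  0.0014,  0.0004, -0.0002]), 'tau': array([  0.0121, -93.7459,   3.6776, -45.504 ,  -0.0486,   0.0168,
         0.0001]), 'eef_pos': array([ 0.2706, -0.6179,  0.2048]), 'ee_rot': array([-3.0738, -0.6435,  0.0005]), 'force': array([ 0.2872, -0.2013,  0.1097]), 'ft_torque': array([ 0.0257,  0.0154, -0.0456]), 'gripper_force': 0.0, 'width': 0.9991389911423165}
```

View pics/scene0.png

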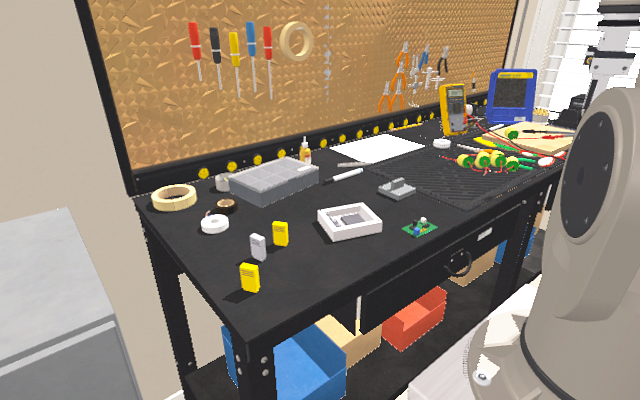

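View pics/top0.png

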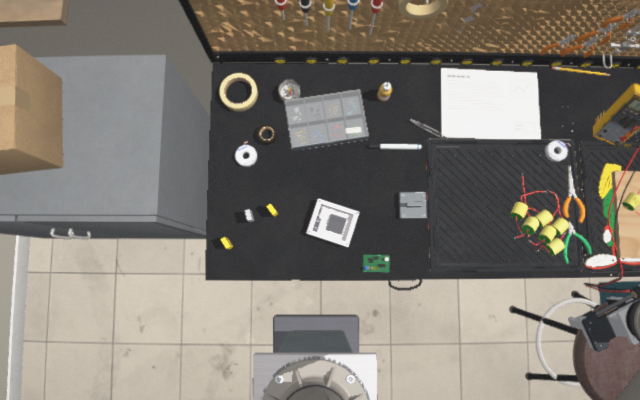

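The pictures show these candidates:
- **Spacer:** grey-steel plate at top (249,215) / scene (258,247). Its look-alikes are the yellow ones at top (226,243) and (270,210).
- **Block:** grey ribbed block at top (413,205) / scene (397,188). The parts case at top (327,118) is also grey.
- **Nest:** top (333,222).

I choose the steel plate at (249,215) and check it in a close crop.

```bash
cat > h.py <<'E'
import cv2, numpy as np
from rig import status, vision
np.set_printoptions(precision=4,suppress=True)
def ray(n,uv):
    p=vision.camera_params(n); d=np.array([(uv[0]-p['cx'])/p['fx'],(uv[1]-p['cy'])/p['fy']]); s=d.copy()
    for _ in range(20): s=d/(1+p['k1']*(s@s))
    T=p['T']; return T[:3,3],T[:3,:3]@np.array([*s,1])
def onz(n,uv,z):
    o,d=ray(n,uv); return o+d*(z-o[2])/d[2]
def proj(n,X):
    p=vision.camera_params(n); T=p['T']; c=T[:3,:3].T@(np.array(X)-T[:3,3]); s=c[:2]/c[2]; s=s*(1+p['k1']*(s@s))
    return np.array([p['fx']*s[0]+p['cx'],p['fy']*s[1]+p['cy']])
def two(a,b):  # top px, scene px
    (o1,d1),(o2,d2)=ray("top",a),ray("scene",b)
    k=np.linalg.lstsq(np.c_[d1,-d2],o2-o1,rcond=None)[0]
    return (o1+d1*k[0]+o2+d2*k[1])/2, np.linalg.norm(o1+d1*k[0]-o2-d2*k[1])
E
python3 - <<'E'
import cv2, numpy as np
t=cv2.imread("pics/top0.png"); s=cv2.imread("pics/scene0.png")
f=lambda im,x,y,w,h,k:cv2.resize(im[y:y+h,x:x+w],None,fx=k,fy=k,interpolation=cv2.INTER_CUBIC)
# 400x300 tiles
A=f(t,295,190,66,50,6);B=f(t,385,180,66,50,6);C=f(t,215,195,66,50,6);D=f(s,310,170,132,100,3)[:300,:396]
cv2.imwrite("pics/crop1.png",np.vstack([np.hstack([A,B]),np.hstack([C,D])]))
E
```

```text
(no output)
```

View pics/crop1.png

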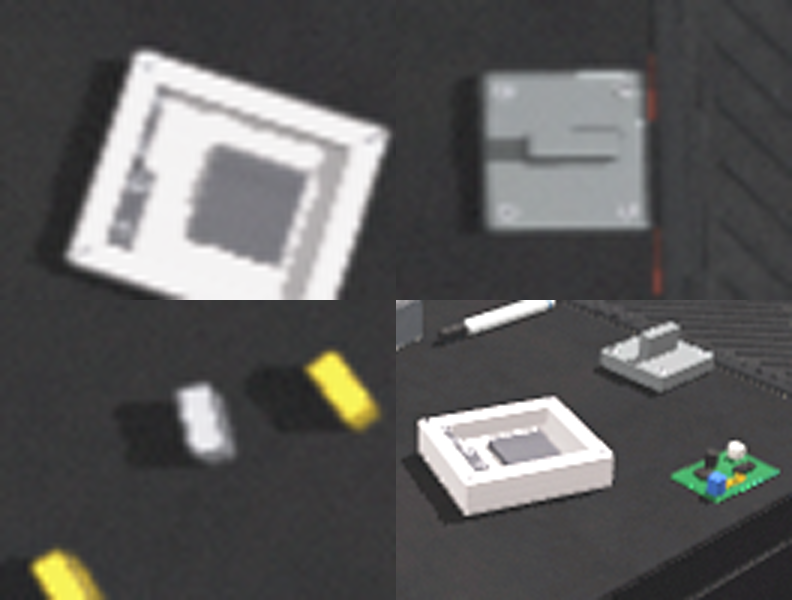

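The crop shows three things:
- **Nest** (top-left tile): the pads are on the image-left wall, which is world +y. The wide thick pad is below (about px 316,225) and the thin pad above (about 319,213).
- **Block** (top-right tile): its rib lies left-right, along world y.
- **Spacer** (bottom-left tile): the steel spacer at px (249,265-195+145≈215) is distinct from the yellow ones.

Next I measure all three.

```bash
python3 - <<'E'
from h import *
t=cv2.imread("pics/top0.png"); s=cv2.imread("pics/scene0.png")
def rect(im,x0,y0,x1,y1,thr,k=6):
    c=cv2.resize(im[y0:y1,x0:x1],None,fx=k,fy=k,interpolation=cv2.INTER_CUBIC)
    m=(c.min(2)>thr).astype(np.uint8)
    cs=max(cv2.findContours(m,cv2.RETR_EXTERNAL,cv2.CHAIN_APPROX_NONE)[0],key=cv2.contourArea)
    h=cv2.convexHull(cs); 
    q=cv2.approxPolyN(cs,4) if hasattr(cv2,"approxPolyN") else cv2.boxPoints(cv2.minAreaRect(cs))
    f=lambda p:(np.array(p,float).reshape(-1,2)+.5)/k-.5+[x0,y0]
    return f(q),f(cv2.boxPoints(cv2.minAreaRect(cs)))
for nm,b,thr,zt in(("nest",(295,190,370,255),150,.026),("block",(392,183,434,226),100,.016),("spacer",(240,203,258,228),90,.05)):
    q,r=rect(t,*b,thr)
    for a in(q,r):
        a=a[np.argsort(a[:,1])]
        print(nm,a.tolist())
        P=[onz("top",p,zt if i<2 else 0)[:2] for i,p in enumerate(a)]; P0=[onz("top",p,zt)[:2] for p in a]
        print(np.array(P).round(4).tolist(),np.array(P0[2:]).round(4).tolist())
E
```

```text
nest [[317.4166666666667, 197.41666666666666], [359.5833333333333, 211.25], [305.5833333333333, 232.91666666666666], [348.0833333333333, 247.08333333333334]]
[[0.5537, -0.0097], [0.5171, -0.1201], [0.4622, 0.0216], [0.4247, -0.0909]] [[0.4605, 0.021], [0.4237, -0.0892]]
nest [[317.48333231608075, 197.2166665395101], [359.93332926432294, 211.36666361490884], [305.5666669209798, 232.96666463216147], [348.01666259765625, 247.11666361490884]]
[[0.5542, -0.0099], [0.5168, -0.1211], [0.4621, 0.0216], [0.4246, -0.0907]] [[0.4603, 0.021], [0.4236, -0.089]]
block [[425.75, 190.91666666666666], [399.25, 191.75], [399.75, 217.75], [426.5833333333333, 217.75]]
[[0.5727, -0.2986], [0.5704, -0.2275], [0.5025, -0.2299], [0.5024, -0.3023]] [[0.5009, -0.2271], [0.5008, -0.2986]]
block [[425.8554916381836, 190.94222259521484], [399.00122261047363, 191.70949045817056], [426.61609649658203, 217.56334686279297], [399.76182810465497, 218.3306147257487]]
[[0.5726, -0.2989], [0.5705, -0.2268], [0.5029, -0.3024], [0.501, -0.2299]] [[0.5013, -0.2987], [0.4994, -0.2271]]
spacer [[250.58333333333334, 207.25], [243.08333333333334, 209.58333333333334], [254.25, 220.41666666666666], [246.41666666666666, 222.25]]
[[0.5247, 0.1619], [0.5186, 0.1811], [0.4954, 0.1584], [0.4905, 0.1792]] [[0.4907, 0.1519], [0.486, 0.1719]]
spacer [[250.74498494466147, 207.42522112528482], [243.07831732432047, 209.42522112528482], [254.1485252380371, 220.4721247355143], [246.4818572998047, 222.4721247355143]]
[[0.5242, 0.1615], [0.519, 0.1811], [0.4953, 0.1587], [0.4899, 0.179]] [[0.4906, 0.1521], [0.4854, 0.1717]]
```

```bash
cat >> h.py <<'E'
from scipy.spatial.transform import Rotation as Ro
def go(x,y,z,yaw):  # target TCP, tool-y heading in deg (mod 180)
    o=status.get_obs(); R=Ro.from_rotvec(o['ee_rot']).as_matrix()
    cur=np.degrees(np.arctan2(R[1,1],R[0,1])); t=(cur-yaw+90)%180-90
    print("t",o['time'],"off mm",(1e3*R.T@(np.array([x,y,z])-o['eef_pos'])).round(1),"twist",np.radians(t).round(4),"F",o['force'],"w",o['width'].__round__(3),"pos",o['eef_pos'],"yaw",cur.round(2),"q",o['joints'])
if __name__=="__main__":
    import sys; go(*map(float,sys.argv[1:]))
E
python3 h.py .536 -.263 .12 1
```

```text
t 0.1 off mm [ 385.5 -218.6   85.1] twist -1.1755 F [ 0.2872 -0.2013  0.1097] w 0.999 pos [ 0.2706 -0.6179  0.2048] yaw -66.35 q [ 1.0085  0.4267  0.0738  1.6065 -0.0341  1.1108 -0.0671]
```

```bash
python3 -m crank '{"offset":[[385,-219,85],[385,-219,85],[385,-219,85],[385,-219,85],[385,-219,85],[385,-219,85],[385,-219,85],[385,-219,85],[385,-219,85],[385,-219,85],[385,-219,85],[385,-219,85],[385,-219,85],[385,-219,85],[385,-219,85],[385,-219,85],[385,-219,85],[385,-219,85]],"twist":[-1.175,-1.175,-1.175,-1.175,-1.175,-1.175,-1.175,-1.175,-1.175,-1.175,-1.175,-1.175,-1.175,-1.175,-1.175,-1.175,-1.175,-1.175]}' 0 20; python3 - <<'E'
from h import *
go(.536,-.263,.022,1)
t=vision.snapshot("top");s=vision.snapshot("scene")
f=lambda im,x,y,w,h,k:cv2.resize(im[y:y+h,x:x+w,::-1],None,fx=k,fy=k,interpolation=cv2.INTER_CUBIC)
cv2.imwrite("pics/c2.png",np.hstack([f(t,360,150,100,100,4),f(s,340,120,100,100,4)]))
E
```

```text
time: 1.6
eef_pos: [0.5352, -0.264, 0.1207]
ee_rot: [2.204, 2.239, -0.0]
force: [-0.5, -0.7, -0.3]
width: 0.5
gripper_force: 0.0
t 1.6 off mm [ 1.   0.8 98.7] twist -0.0017 F [-0.5311 -0.6914 -0.3287] w 0.5 pos [ 0.5352 -0.264   0.1207] yaw 0.9 q [ 0.59    0.4055 -0.3018  1.849   0.1494  0.9089  0.2348]
```

View pics/c2.png

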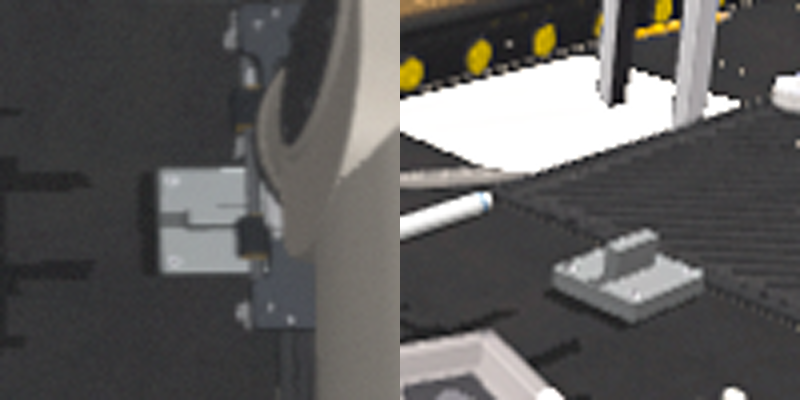

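The view shows the open fingers straddling the rib line (scene crop, rib at about 632,255), with the arm covering part of the block in the top view. I go down and grip.

```bash
python3 -m crank '{"offset":[[1,1,40],[1,1,75],[1,1,90],[1,1,95],[1,1,98],[1,1,98],[1,1,98]],"twist":[0,0,0,0,0,0,0]}'; python3 -m crank '{"offset":[[0,0,0],[0,0,0],[0,0,0],[0,0,0],[0,0,0],[0,0,0],[0,0,0],[0,0,0],[0,0,0],[0,0,0]],"twist":[0,0,0,0,0,0,0,0,0,0]}' -1 30;python3 h.py .4856 -.059 .11 -18.3
```

```text
time: 2.28
eef_pos: [0.5374, -0.2626, 0.0238]
ee_rot: [2.202, 2.239, 0.001]
force: [0.1, 0.9, 0.2]
width: 0.503
gripper_force: 0.0
time: 3.12
eef_pos: [0.5365, -0.2622, 0.0226]
ee_rot: [-2.203, -2.24, 0.0]
force: [-2.8, 1.5, 6.1]
width: 0.129
gripper_force: 30.0
t 3.1167 off mm [204.1 -47.5 -87.4] twist 0.3363 F [-2.8011  1.4993  6.0713] w 0.129 pos [ 0.5365 -0.2622  0.0226] yaw 0.97 q [ 0.5603  0.5338 -0.2737  1.9071  0.2082  0.7281  0.1836]
```

```bash
python3 -m crank '{"offset":[[0,0,-30],[0,0,-65],[20,-5,-65],[60,-15,-65],[100,-30,-65],[140,-40,-65],[180,-45,-65],[204,-47,-65],[204,-47,-65],[204,-47,-65],[204,-47,-65],[204,-47,-65],[204,-47,-65]],"twist":[0,0,0.1,0.2,0.3,0.336,0.336,0.336,0.336,0.336,0.336,0.336,0.336]}'; python3 - <<'E'
from h import *
go(.4856,-.059,.05,-18.3)
t=vision.snapshot("top");s=vision.snapshot("scene")
cv2.imwrite("pics/top3.png",t[:,:,::-1]);cv2.imwrite("pics/scene3.png",s[:,:,::-1])
f=lambda im,x,y,w,h,k:cv2.resize(im[y:y+h,x:x+w,::-1],None,fx=k,fy=k,interpolation=cv2.INTER_CUBIC)
cv2.imwrite("pics/c3.png",np.hstack([f(t,290,180,80,80,5),f(s,310,165,80,80,5)]))
E
```

```text
time: 4.2
eef_pos: [0.4861, -0.0601, 0.0873]
ee_rot: [-2.548, -1.838, 0.0]
force: [-1.1, -0.7, -1.6]
width: 0.126
gripper_force: 30.0
t 4.2 off mm [ 0.9 -0.8 37.3] twist -0.0015 F [-1.0851 -0.6871 -1.5739] w 0.126 pos [ 0.4861 -0.0601  0.0873] yaw -18.38 q [ 0.2585  0.2951 -0.3082  2.1065  0.1288  0.7575 -0.4518]
```

View pics/c3.png

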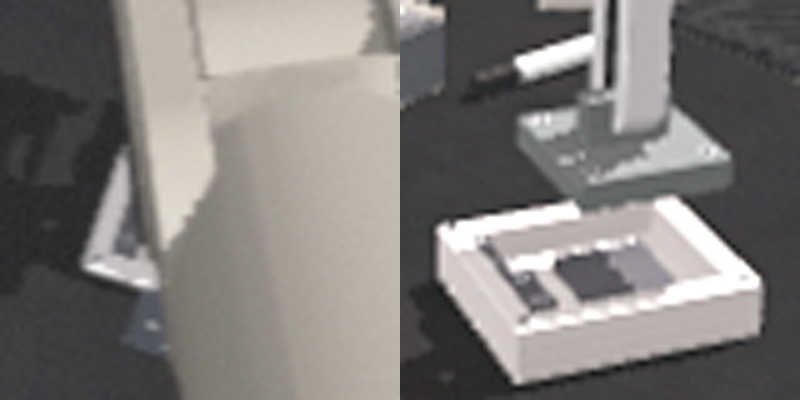

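The block hangs level and square from the rib. The scene view shows the nest pocket clear (rim left corner about (317,211)), thick pad near and thin pad far. I now compare the nest's rim and the held block within this same camera to refine the offset.

```bash
python3 - <<'E'
from h import *
s=cv2.imread("pics/scene0.png");s3=cv2.imread("pics/scene3.png")
k=6
def poly(im,b,lo,hi,n):
    x0,y0,x1,y1=b
    c=cv2.resize(im[y0:y1,x0:x1],None,fx=k,fy=k,interpolation=cv2.INTER_CUBIC); g=c.min(2)
    m=((g>lo)&(g<hi)).astype(np.uint8)
    cs=max(cv2.findContours(m,cv2.RETR_EXTERNAL,cv2.CHAIN_APPROX_NONE)[0],key=cv2.contourArea)
    q=cv2.approxPolyN(cs,n).reshape(-1,2); return (q+.5)/k-.5+[x0,y0]
q=poly(s,(310,195,392,250),140,256,6); print("nest sil",q.round(1).tolist())
yaw=np.radians(-18.3);ex=np.array([np.cos(yaw),np.sin(yaw)]);ey=np.array([-ex[1],ex[0]])
for d in((0,0),):
  O=np.array([.4856,-.0590])
  for sx in(-48.5,48.5):
    for sy in(-47,67):
      P=O+ex*sx/1e3+ey*sy/1e3; print(sx,sy,"rim",proj("scene",[*P,.026]).round(1),"base",proj("scene",[*P,0]).round(1))
o=status.get_obs()['eef_pos']; zb=o[2]-.0226
for sx in(-35,35):
  for sy in(-35,35):
    P=o[:2]+ex*sx/1e3+ey*sy/1e3; print("block",sx,sy,proj("scene",[*P,zb+.016]).round(1),"low",proj("scene",[*P,zb+.002]).round(1))
def tile(im,P):
    c=cv2.resize(im[165:245,305:395],None,fx=4.4,fy=4.4,interpolation=cv2.INTER_CUBIC); return c
cv2.imwrite("pics/c4.png",np.hstack([tile(s,0),tile(s3,0)]))
E
```

```text
nest sil [[382.1, 220.2], [381.4, 231.4], [332.6, 241.4], [317.1, 220.4], [316.8, 209.2], [362.4, 201.2]]
-48.5 -47 rim [383.1 220.9] base [382.3 231.3]
-48.5 67 rim [333.8 230.7] base [333.7 241.4]
48.5 -47 rim [363.2 201.7] base [362.7 211.3]
48.5 67 rim [317.8 209.7] base [317.8 219.7]
block -35 -35 [377.  196.1] low [376.5 202. ]
block -35 35 [346.4 201.4] low [346.2 207.5]
block 35 -35 [362.3 183.3] low [362.  188.9]
block 35 35 [333.5 187.9] low [333.5 193.6]
```

View pics/c4.png

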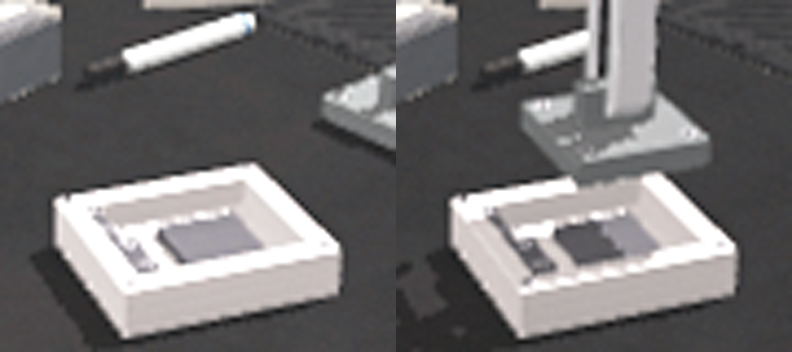

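```bash
python3 h.py .4877 -.0565 .041 -18.3
```

```text
t 4.3 off mm [ 3.7  0.4 46.4] twist -0.0011 F [-0.0231  0.0205 -2.5697] w 0.121 pos [ 0.4861 -0.0599  0.0874] yaw -18.36 q [ 0.2583  0.295  -0.3085  2.1066  0.1288  0.7575 -0.452 ]
```

```bash
python3 -m crank '{"offset":[[3.7,0.4,20],[3.7,0.4,34],[3.7,0.4,36],[3.7,0.4,38],[3.7,0.4,39],[3.7,0.4,40],[3.7,0.4,41],[3.7,0.4,42],[3.7,0.4,42]],"twist":[0,0,0,0,0,0,0,0,0]}'; python3 -m crank '{"offset":[[0,0,1],[0,0,2],[0,0,3],[0,0,3],[0,0,3]],"twist":[0,0,0,0,0]}'; python3 h.py .4877 -.0565 .041 -18.3
```

```text
time: 5.05
eef_pos: [0.488, -0.0557, 0.0461]
ee_rot: [2.546, 1.84, 0.001]
force: [-3.8, -0.2, 8.0]
width: 0.123
gripper_force: 30.1
time: 5.47
eef_pos: [0.4864, -0.0552, 0.0431]
ee_rot: [-2.545, -1.84, 0.003]
force: [-12.6, 3.7, 19.4]
width: 0.131
gripper_force: 30.6
t 5.4667 off mm [-0.8  1.6  2.1] twist 0.0007 F [-12.649    3.6825  19.435 ] w 0.131 pos [ 0.4864 -0.0552  0.0431] yaw -18.26 q [ 0.2318  0.3669 -0.294   2.1346  0.1695  0.6635 -0.4966]
```

```bash
python3 -m crank '{"offset":[[0,-1,-1],[0,-2,-1],[0,-2.5,-1],[0,-2.5,-1],[0,-2.5,-1]],"twist":[0,0,0,0,0]}'; python3 -m crank '{"offset":[[0,0,1],[0,0,2],[0,0,2],[0,0,2]],"twist":[0,0,0,0]}'; python3 h.py .4877 -.0565 .041 -18.3
```

```text
time: 5.88
eef_pos: [0.4852, -0.0549, 0.0435]
ee_rot: [-2.546, -1.84, 0.0]
force: [-0.7, 0.8, -3.0]
width: 0.127
gripper_force: 29.8
time: 6.22
eef_pos: [0.4851, -0.0549, 0.0413]
ee_rot: [-2.546, -1.84, 0.0]
force: [0.2, -0.1, -2.2]
width: 0.121
gripper_force: 29.8
t 6.2167 off mm [-0.8  2.9  0.3] twist 0.0003 F [ 0.1972 -0.0729 -2.1916] w 0.121 pos [ 0.4851 -0.0549  0.0413] yaw -18.28 q [ 0.2308  0.3674 -0.2935  2.1396  0.1709  0.6565 -0.499 ]
```

```bash
python3 -m crank '{"offset":[[-1,0,1],[-2,0,1],[-3,0,1],[-4,0,1],[-4,0,1],[-4,0,1]],"twist":[0,0,0,0,0,0]}';  python3 h.py .4877 -.0565 .041 -18.3
```

```text
time: 6.72
eef_pos: [0.4842, -0.0582, 0.0406]
ee_rot: [-2.546, -1.841, -0.001]
force: [0.9, 5.4, -1.6]
width: 0.123
gripper_force: 29.8
t 6.7167 off mm [ 2.7  2.8 -0.4] twist 0.0006 F [ 0.8994  5.4189 -1.5947] w 0.123 pos [ 0.4842 -0.0582  0.0406] yaw -18.26 q [ 0.2376  0.3676 -0.2928  2.1417  0.1706  0.6533 -0.4913]
```

```bash
python3 -m crank '{"offset":[[-1,0,1],[-1,0,2],[-1,0,3],[-1,0,4],[-1,0,4],[-1,0,4]],"twist":[0,0,0,0,0,0]}';  python3 h.py .4877 -.0565 .041 -18.3
```

```text
time: 7.22
eef_pos: [0.4848, -0.0585, 0.0371]
ee_rot: [2.545, 1.841, 0.003]
force: [2.2, 9.0, 4.5]
width: 0.127
gripper_force: 29.9
t 7.2167 off mm [ 2.8  2.1 -3.9] twist 0.0013 F [2.1616 9.0472 4.4651] w 0.127 pos [ 0.4848 -0.0585  0.0371] yaw -18.23 q [ 0.2368  0.3737 -0.2912  2.1435  0.1739  0.6441 -0.4927]
```

```bash
python3 -m crank '{"offset":[[0,0,0],[0,0,0],[0,0,0],[0,0,0],[0,0,0],[0,0,0],[0,0,-10],[0,0,-40],[0,0,-70],[0,0,-70]],"twist":[0,0,0,0,0,0,0,0,0,0]}' 0;  python3 h.py .5062 .1701 .11 16.5
```

```text
time: 8.05
eef_pos: [0.4863, -0.0596, 0.1118]
ee_rot: [2.543, 1.838, 0.007]
force: [2.2, -0.6, 0.8]
width: 0.501
gripper_force: 0.0
t 8.05 off mm [224.4 -53.2   1.8] twist -0.6071 F [ 2.2033 -0.5731  0.7747] w 0.501 pos [ 0.4863 -0.0596  0.1118] yaw -18.28 q [ 0.2698  0.2557 -0.3187  2.0918  0.1113  0.8033 -0.4353]
```

```bash
python3 -m crank '{"offset":[[224,-53,2],[224,-53,2],[224,-53,2],[224,-53,2],[224,-53,2],[224,-53,2],[224,-53,2],[224,-53,2],[224,-53,2],[224,-53,2],[224,-53,2],[224,-53,2]],"twist":[-0.607,-0.607,-0.607,-0.607,-0.607,-0.607,-0.607,-0.607,-0.607,-0.607,-0.607,-0.607]}'; python3 - <<'E'
from h import *
go(.5062,.1701,.028,16.5)
t=vision.snapshot("top");s=vision.snapshot("scene")
cv2.imwrite("pics/top5.png",t[:,:,::-1]);cv2.imwrite("pics/scene5.png",s[:,:,::-1])
f=lambda im,x,y,w,h,k:cv2.resize(im[y:y+h,x:x+w,::-1],None,fx=k,fy=k,interpolation=cv2.INTER_CUBIC)
cv2.imwrite("pics/c5.png",np.hstack([f(t,295,185,80,80,5),f(s,230,205,80,80,5)]))
for z in(0,.05):
  for a,b in((-14,-6),(14,-6),(14,6),(-14,6)):
    c,n=np.cos(np.radians(16.5)),np.sin(np.radians(16.5)); X=[.5062+(a*c-b*n)/1e3,.1701+(a*n+b*c)/1e3,z]; print(z,a,b,proj("scene",X).round(1),((proj("scene",X)-[230,205])*5).round())
E
```

```text
time: 9.05
eef_pos: [0.5038, 0.1687, 0.1047]
ee_rot: [1.882, 2.515, -0.0]
force: [-0.2, -0.6, 0.5]
width: 0.499
gripper_force: 0.0
t 9.05 off mm [ 0.7  2.7 76.7] twist -0.0016 F [-0.1994 -0.6111  0.4911] w 0.499 pos [0.5038 0.1687 0.1047] yaw 16.41 q [-0.0155  0.3564 -0.5128  1.9959  0.2313  0.8454 -0.3696]
0 -14 -6 [266.7 259.1] [184. 271.]
0 14 -6 [256.1 254.4] [131. 247.]
0 14 6 [251.8 257.3] [109. 262.]
0 -14 6 [262.5 262.2] [162. 286.]
0.05 -14 -6 [264.9 237.1] [175. 161.]
0.05 14 -6 [254.  232.7] [120. 138.]
0.05 14 6 [249.5 235.4] [ 97. 152.]
0.05 -14 6 [260.5 240. ] [152. 175.]
```

View pics/c5.png

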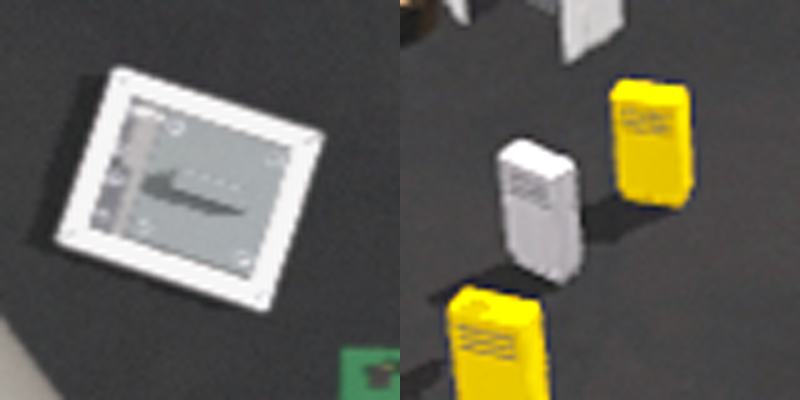

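The block sits square in the pocket against the end wall, with the gap on the pad side. The thin pad is at the crop's upper left, about (120,130), and the thick pad at about (105,200). The spacer's top corners at crop (497,155), (520,138) and (578,160) match my prediction within 3 crop px. I go down and grip it.

```bash
python3 -m crank '{"offset":[[0.7,2.7,20],[0.7,2.7,50],[0.7,2.7,70],[0.7,2.7,76.5],[0.7,2.7,76.5],[0.7,2.7,76.5]],"twist":[0,0,0,0,0,0]}'; python3 -m crank '{"offset":[[0,0,0],[0,0,0],[0,0,0],[0,0,0],[0,0,0],[0,0,0],[0,0,0],[0,0,0]],"twist":[0,0,0,0,0,0,0,0]}' -1 30;python3 h.py .5 .13 .11 -18.3
```

```text
time: 9.65
eef_pos: [0.5063, 0.1713, 0.0286]
ee_rot: [-1.88, -2.517, -0.0]
force: [0.6, -0.7, 1.0]
width: 0.499
gripper_force: 0.0
time: 10.32
eef_pos: [0.5067, 0.1713, 0.0289]
ee_rot: [1.879, 2.516, 0.002]
force: [-0.7, -1.1, 7.9]
width: 0.297
gripper_force: 30.0
t 10.3167 off mm [-37.7 -18.  -81.2] twist 0.6072 F [-0.6838 -1.0682  7.9487] w 0.297 pos [0.5067 0.1713 0.0289] yaw 16.49 q [-0.0656  0.471  -0.466   2.0375  0.322   0.7017 -0.4483]
```

```bash
python3 -m crank '{"offset":[[0,0,-30],[0,0,-70],[0,0,-81],[-37,-18,-81],[-37,-18,-81],[-37,-18,-81],[-37,-18,-81],[-37,-18,-81],[-37,-18,-81],[-37,-18,-81]],"twist":[0,0,0,0.1,0.2,0.3,0.4,0.5,0.607,0.607]}'; python3 h.py .515 -.0224 .11 -18.3
```

```text
time: 11.15
eef_pos: [0.4994, 0.1306, 0.1093]
ee_rot: [2.551, 1.833, 0.001]
force: [-0.2, -0.1, -1.0]
width: 0.292
gripper_force: 30.0
t 11.15 off mm [-140.    63.6   -0.7] twist -0.0052 F [-0.1996 -0.0534 -0.9714] w 0.292 pos [0.4994 0.1306 0.1093] yaw -18.6 q [-0.0446  0.31   -0.3938  2.0308  0.1597  0.8291 -0.8543]
```

```bash
python3 -m crank '{"offset":[[-35,16,0],[-70,32,0],[-105,48,0],[-130,60,0],[-140,63.5,0],[-140,63.5,15],[-140,63.5,20],[-140,63.5,20],[-140,63.5,20]],"twist":[0,0,0,0,0,0,0,0,0]}'; python3 - <<'E'
from h import *
go(.515,-.0224,.0575,-18.3)
s=vision.snapshot("scene")
s=s[:,:,::-1]
cv2.imwrite("pics/scene6.png",s)
cv2.imwrite("pics/c6.png",cv2.resize(s[160:250,305:395],None,fx=6,fy=6,interpolation=cv2.INTER_CUBIC))
o=status.get_obs()['eef_pos']; zf=o[2]-.0289
c,n=np.cos(np.radians(-18.3)),np.sin(np.radians(-18.3))
for z in(zf+.005,):
  for a,b in((-14,-6),(14,6),(-14,6)):
    X=[o[0]+(a*c-b*n)/1e3,o[1]+(a*n+b*c)/1e3,z]; print(a,b,((proj("scene",X)-[305,160])*6).round())
E
```

```text
time: 11.9
eef_pos: [0.5155, -0.0214, 0.089]
ee_rot: [-2.543, -1.843, 0.001]
force: [0.1, 0.8, -1.4]
width: 0.295
gripper_force: 30.0
t 11.9 off mm [-1.1 -0.1 31.5] twist 0.003 F [ 0.1259  0.7508 -1.4137] w 0.295 pos [ 0.5155 -0.0214  0.089 ] yaw -18.13 q [ 0.1919  0.3322 -0.3242  2.0488  0.1472  0.7828 -0.5369]
-14 -6 [193. 245.]
14 6 [133. 218.]
-14 6 [161. 250.]
```

View pics/c6.png

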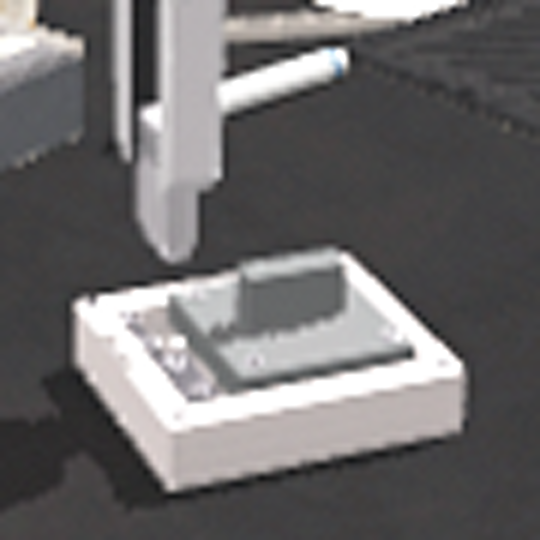

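The spacer hangs upright above the gap (foot at crop about (178,260)), and its edges match the prediction. The block's -y face is against the end wall. I lower the foot to just under the block's top, then feel for the block's face.

```bash
python3 -m crank '{"offset":[[-1,0,15],[-1,0,25],[-1,0,29],[-1,0,31],[-1,0,31],[-1,0,31]],"twist":[0,0,0,0,0,0]}';python3 -m crank '{"offset":[[-1,0,0],[-2,0,0],[-3,0,0],[-3,0,0]],"twist":[0,0,0,0]}';python3 -m crank '{"offset":[[-1,0,0],[-1,0,0],[-1,0,0]],"twist":[0,0,0]}';python3 -m crank '{"offset":[[-1,0,0],[-1,0,0],[-1,0,0]],"twist":[0,0,0]}'
```

```text
time: 12.45
eef_pos: [0.5155, -0.0231, 0.0583]
ee_rot: [2.546, 1.841, 0.0]
force: [0.3, -0.5, 0.1]
width: 0.296
gripper_force: 30.0
time: 12.78
eef_pos: [0.515, -0.0252, 0.0585]
ee_rot: [-2.546, -1.841, -0.003]
force: [1.6, 5.4, 0.5]
width: 0.295
gripper_force: 30.0
time: 13.03
eef_pos: [0.5148, -0.0259, 0.0585]
ee_rot: [-2.545, -1.841, -0.003]
force: [0.5, 7.2, -0.2]
width: 0.293
gripper_force: 30.0
time: 13.28
eef_pos: [0.5145, -0.0268, 0.0585]
ee_rot: [-2.545, -1.841, -0.003]
force: [1.9, 7.3, 1.2]
width: 0.296
gripper_force: 30.0
```

```bash
python3 - <<'E'
from h import *
a=cv2.imread("pics/scene6.png");b=vision.snapshot("scene")[:,:,::-1];cv2.imwrite("pics/scene7.png",b)
for nm,(x0,y0,x1,y1) in dict(block=(346,200,372,222),nestctl=(330,222,384,243),spacer=(325,175,345,205)).items():
    f=lambda i:cv2.cvtColor(np.ascontiguousarray(i[y0:y1,x0:x1]),cv2.COLOR_BGR2GRAY).astype(np.float32)
    A,B=f(a),f(b); print(nm,cv2.phaseCorrelate(A,B,cv2.createHanningWindow(A.shape[::-1],cv2.CV_32F)),abs(A-B).mean())
o=status.get_obs()['eef_pos']; print(proj("scene",[.4856,-.059,.054])-proj("scene",[.4856-.00063,-.059-.0019,.054]))
cv2.imwrite("pics/c7.png",cv2.resize(b[160:250,305:395],None,fx=6,fy=6,interpolation=cv2.INTER_CUBIC))
E
```

```text
block ((0.4866744250372701, 0.07393108450922448), 1.020413084898466) 7.277972
nestctl ((-0.022807296566782043, 0.1073563116057148), 1.0231418977549047) 6.515873
spacer ((1.7711979308527699, 11.96828023831268), 0.2947255418697993) 23.28661
[-0.836   0.1477]
```

View pics/c7.png

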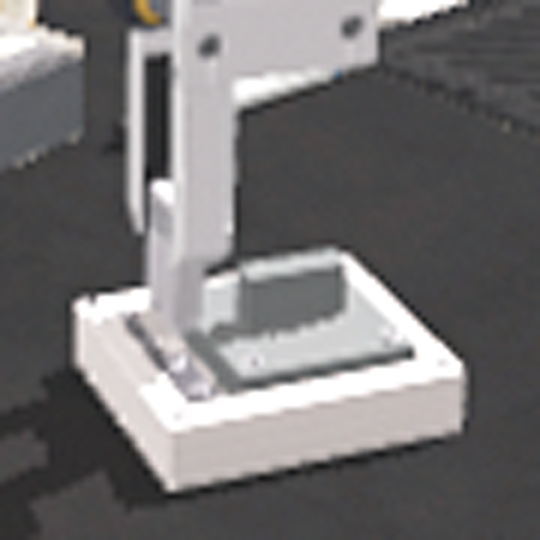

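The spacer stands upright at the block's pad-side face. The block itself has shifted about 0.5 px (about 1.2 mm) toward the end wall. I push a little more to confirm it is at the wall.

```bash
python3 -m crank '{"offset":[[-1,0,0],[-1,0,0],[-1,0,0]],"twist":[0,0,0]}';python3 -m crank '{"offset":[[-1,0,0],[-1,0,0],[-1,0,0]],"twist":[0,0,0]}'
```

```text
time: 13.58
eef_pos: [0.5142, -0.0277, 0.0586]
ee_rot: [-2.545, -1.841, -0.003]
force: [1.1, 7.9, 1.9]
width: 0.296
gripper_force: 30.0
time: 13.83
eef_pos: [0.5139, -0.0286, 0.0586]
ee_rot: [-2.545, -1.841, -0.003]
force: [1.1, 8.1, 1.4]
width: 0.297
gripper_force: 30.0
```

```bash
python3 - <<'E'
from h import *
a=cv2.imread("pics/scene6.png");c=cv2.imread("pics/scene7.png");b=vision.snapshot("scene")[:,:,::-1];cv2.imwrite("pics/scene8.png",b)
def f(i,r): return cv2.cvtColor(np.ascontiguousarray(i[r[1]:r[3],r[0]:r[2]]),cv2.COLOR_BGR2GRAY).astype(np.float32)
for nm,r in dict(block=(346,200,372,222),foot=(326,205,340,218),spacertop=(326,186,336,202)).items():
  for n,i in(("6",a),("7",c)):
    A,B=f(i,r),f(b,r); print(nm,n,np.round(cv2.phaseCorrelate(A,B,cv2.createHanningWindow(A.shape[::-1],cv2.CV_32F))[0],2))
# spacer's right/left edges per row, grey level
g=cv2.cvtColor(b,cv2.COLOR_BGR2GRAY); g7=cv2.cvtColor(c,cv2.COLOR_BGR2GRAY)
for y in(193,197,201,205,209,212,214): print(y,g7[y,326:344].tolist(),"|",g[y,326:344].tolist())
E
```

```text
block 6 [0.41 0.01]
block 7 [ 0.45 -0.05]
foot 6 [ 1.17 -0.13]
foot 7 [0.68 0.77]
spacertop 6 [0.22 0.09]
spacertop 7 [-0.04  0.03]
193 [146, 223, 178, 86, 164, 180, 227, 248, 215, 211, 189, 191, 190, 192, 191, 191, 193, 172] | [88, 165, 219, 175, 102, 162, 180, 231, 250, 214, 208, 189, 190, 192, 191, 190, 190, 204]
197 [70, 143, 185, 94, 168, 160, 166, 180, 218, 208, 189, 190, 191, 190, 191, 191, 206, 205] | [67, 86, 138, 156, 136, 170, 165, 165, 197, 215, 204, 190, 191, 190, 191, 192, 191, 185]
201 [69, 65, 76, 136, 196, 189, 192, 202, 216, 207, 189, 191, 192, 191, 189, 190, 181, 130] | [68, 68, 64, 114, 187, 193, 192, 196, 209, 215, 200, 191, 191, 191, 188, 186, 189, 179]
205 [69, 65, 75, 135, 194, 188, 190, 186, 176, 163, 164, 167, 154, 91, 56, 103, 155, 174] | [69, 68, 75, 139, 196, 190, 190, 193, 189, 162, 163, 165, 161, 119, 58, 100, 154, 174]
209 [255, 255, 255, 255, 205, 184, 188, 183, 169, 164, 165, 165, 180, 215, 209, 209, 210, 202] | [255, 255, 255, 255, 217, 200, 190, 189, 178, 163, 162, 165, 177, 206, 209, 208, 210, 202]
212 [190, 144, 191, 192, 194, 193, 192, 183, 164, 162, 165, 169, 185, 212, 211, 213, 214, 204] | [192, 143, 191, 194, 193, 187, 178, 185, 167, 162, 166, 168, 186, 211, 211, 212, 214, 203]
214 [122, 111, 131, 181, 192, 189, 190, 190, 175, 164, 163, 166, 192, 208, 164, 116, 119, 120] | [123, 110, 132, 182, 191, 189, 193, 197, 172, 164, 165, 165, 192, 209, 164, 115, 120, 120]
```

```bash
python3 -m crank '{"offset":[[2,0,0],[3.7,0,0],[3.7,0,0],[3.7,0,2],[3.7,0,4],[3.7,0,6],[3.7,0,6],[3.7,0,6]],"twist":[0,0,0,0,0,0,0,0]}';python3 -m crank '{"offset":[[0,0,1],[0,0,2],[0,0,3],[0,0,3],[0,0,3]],"twist":[0,0,0,0,0]}'
```

```text
time: 14.55
eef_pos: [0.5146, -0.0263, 0.0521]
ee_rot: [2.546, 1.84, 0.001]
force: [2.0, 1.5, 4.0]
width: 0.294
gripper_force: 30.0
time: 14.97
eef_pos: [0.5144, -0.0261, 0.0489]
ee_rot: [-2.546, -1.84, -0.0]
force: [2.8, 2.4, -2.4]
width: 0.297
gripper_force: 30.0
```

```bash
for i in 1 2 3 4; do python3 -m crank '{"offset":[[1,0,0],[1,0,0],[1,0,0]],"twist":[0,0,0]}' | grep -E "eef|^force"; done
```

```text
eef_pos: [0.5142, -0.0257, 0.0488]
force: [0.8, 0.2, -1.9]
eef_pos: [0.5148, -0.0245, 0.049]
force: [-0.7, 0.3, -0.9]
eef_pos: [0.515, -0.024, 0.049]
force: [-1.0, -4.0, 0.4]
eef_pos: [0.5152, -0.0236, 0.0489]
force: [-2.1, -6.7, 1.3]
```

```bash
for i in 1 2; do python3 -m crank '{"offset":[[1,0,0],[1,0,0],[1,0,0]],"twist":[0,0,0]}' | grep -E "eef|^force"; done;  python3 -m crank '{"offset":[[-2,0,0],[-2.5,0,0],[-2.5,0,0],[-2.5,0,2],[-2.5,0,4],[-2.5,0,4],[-2.5,0,4]],"twist":[0,0,0,0,0,0,0]}'
```

```text
eef_pos: [0.5153, -0.0229, 0.049]
force: [-2.6, -9.5, 3.3]
eef_pos: [0.5156, -0.022, 0.049]
force: [-4.5, -8.7, 4.3]
time: 17.05
eef_pos: [0.5154, -0.0228, 0.0448]
ee_rot: [-2.546, -1.84, 0.0]
force: [-0.4, -0.2, -1.2]
width: 0.297
gripper_force: 30.0
```

```bash
python3 -m crank '{"offset":[[0,0,1],[0,0,2],[0,0,3],[0,0,4],[0,0,4],[0,0,4]],"twist":[0,0,0,0,0,0]}'; python3 -m crank '{"offset":[[0,0,1],[0,0,2],[0,0,2.5],[0,0,2.5]],"twist":[0,0,0,0]}'
```

```text
time: 17.55
eef_pos: [0.5154, -0.023, 0.041]
ee_rot: [-2.546, -1.84, -0.0]
force: [-0.1, -0.8, -0.8]
width: 0.293
gripper_force: 30.0
time: 17.88
eef_pos: [0.5155, -0.023, 0.0388]
ee_rot: [2.546, 1.84, 0.0]
force: [-1.1, 0.2, 7.7]
width: 0.299
gripper_force: 30.0
```

```bash
python3 -m crank '{"offset":[[0,0,0],[0,0,0],[0,0,0],[0,0,0],[0,0,0],[0,0,-5],[0,0,-30],[0,0,-60],[0,0,-70],[0,0,-70]],"twist":[0,0,0,0,0,0,0,0,0,0]}' 0; python3 -m crank '{"offset":[[120,0,0],[120,0,0],[120,0,0],[120,0,0],[120,0,0],[120,0,0]],"twist":[0,0,0,0,0,0]}' -1; python3 - <<'E'
from h import *
t=vision.snapshot("top");s=vision.snapshot("scene")
cv2.imwrite("pics/top9.png",t[:,:,::-1]);cv2.imwrite("pics/scene9.png",s[:,:,::-1])
f=lambda im,x,y,w,h,k:cv2.resize(im[y:y+h,x:x+w,::-1],None,fx=k,fy=k,interpolation=cv2.INTER_CUBIC)
cv2.imwrite("pics/c9.png",np.hstack([f(t,295,190,70,70,5.7),f(s,312,180,75,75,5.32)]))
go(.484,-.0587,.08,-18.3)
ex=np.array([.9494,-.3140]);ey=np.array([.314,.9494])
for a in(-6,6):
  for b in(-20,20):
    P=np.array([.4840,-.0587])+(ex*a+ey*b)/1e3; print("rib",a,b,((proj("top",[*P,.054])-[295,190])*5.7).round(),((proj("scene",[*P,.054])-[312,180])*5.32).round())
E
```

```text
time: 18.72
eef_pos: [0.5171, -0.0231, 0.1114]
ee_rot: [2.544, 1.838, 0.006]
force: [0.3, 0.4, 1.0]
width: 0.5
gripper_force: 0.0
time: 19.22
eef_pos: [0.5525, 0.0904, 0.1076]
ee_rot: [-2.546, -1.84, 0.002]
force: [-0.6, -0.6, 0.4]
width: 0.109
gripper_force: 0.0
t 19.3167 off mm [-162.2  -18.4   28.2] twist -0.0011 F [-1.1205 -0.8976 -1.2672] w 0.028 pos [0.5526 0.0895 0.108 ] yaw -18.36 q [ 0.0189  0.3737 -0.3596  1.9376  0.1707  0.8605 -0.7504]
rib -6 -20 [276. 214.] [277. 123.]
rib -6 20 [191. 186.] [187. 139.]
rib 6 -20 [284. 189.] [264. 111.]
rib 6 20 [199. 161.] [176. 126.]
```

View pics/c9.png

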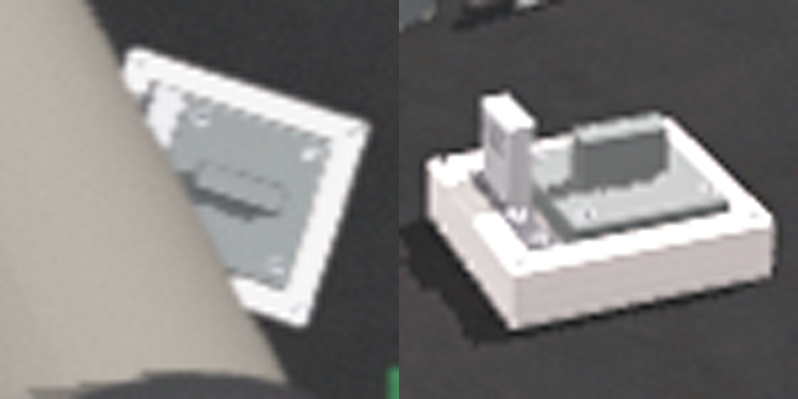

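The spacer stands upright and fully down in front of the thin pad (scene crop (505,150)), and the block sits square with its rib free. Next I press on the rib top with shut fingers.

```bash
python3 -m crank '{"offset":[[-162,-18.5,0],[-162,-18.5,0],[-162,-18.5,0],[-162,-18.5,0],[-162,-18.5,0],[-162,-18.5,0],[-162,-18.5,20],[-162,-18.5,40],[-162,-18.5,48],[-162,-18.5,48],[-162,-18.5,48]],"twist":[0,0,0,0,0,0,0,0,0,0,0]}' -1; python3 h.py .484 -.0587 .048 -18.3
```

```text
time: 20.23
eef_pos: [0.4847, -0.0568, 0.0606]
ee_rot: [-2.545, -1.84, 0.001]
force: [0.7, -0.6, 0.7]
width: 0.004
gripper_force: 0.0
t 20.2333 off mm [-2.1 -0.  12.6] twist 0.0008 F [ 0.6989 -0.5511  0.7388] w 0.004 pos [ 0.4847 -0.0568  0.0606] yaw -18.26 q [ 0.2504  0.3361 -0.3095  2.1278  0.1561  0.6993 -0.4814]
```

```bash
python3 -m crank '{"offset":[[-1.5,0,3],[-1.5,0,5],[-1.5,0,7],[-1.5,0,7],[-1.5,0,7]],"twist":[0,0,0,0,0]}'| grep -E "eef|^force";python3 -m crank '{"offset":[[0,0,1],[0,0,2],[0,0,3],[0,0,3],[0,0,3]],"twist":[0,0,0,0,0]}'| grep -E "eef|^force"; python3 -m crank '{"offset":[[0,0,1],[0,0,2],[0,0,3],[0,0,3],[0,0,3]],"twist":[0,0,0,0,0]}'| grep -E "eef|^force"
```

```text
eef_pos: [0.4846, -0.0586, 0.0538]
force: [1.2, -1.0, 2.5]
eef_pos: [0.4846, -0.0586, 0.0507]
force: [1.6, -1.4, 5.5]
eef_pos: [0.4846, -0.0587, 0.0482]
force: [-2.2, -0.8, 18.6]
```

```bash
python3 -m crank '{"offset":[[0,0,0.5],[0,0,0.5],[0,0,0.5],[0,0,0.5],[0,0,0.5],[0,0,0.5]],"twist":[0,0,0,0,0,0]}'; python3 - <<'E'
from h import *
s=vision.snapshot("scene")[:,:,::-1]; cv2.imwrite("pics/scene10.png",s)
a=cv2.imread("pics/scene9.png")
f=lambda i:cv2.cvtColor(np.ascontiguousarray(i[194:222,325:340]),cv2.COLOR_BGR2GRAY).astype(np.float32)
print("spacer shift",cv2.phaseCorrelate(f(a),f(s)))
c=lambda im:cv2.resize(im[180:255,312:387],None,fx=5.2,fy=5.2,interpolation=cv2.INTER_CUBIC)
cv2.imwrite("pics/c10.png",c(s))
E
```

```text
time: 21.98
eef_pos: [0.4847, -0.0586, 0.0481]
ee_rot: [2.545, 1.84, 0.001]
force: [-6.4, -0.6, 28.9]
width: 0.001
gripper_force: 14.5
spacer shift ((0.51574512689296, -0.16108221370279274), 0.8776792769961886)
```

View pics/c10.png

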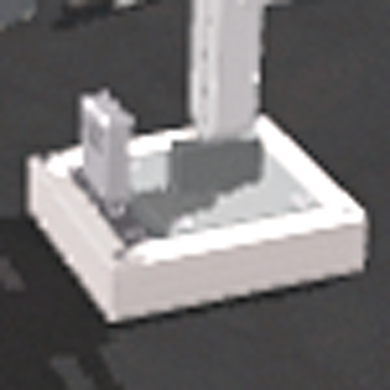

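The block is down flush with the rim and the spacer still stands upright at (105,150). The push is 29 N, so I ease it slightly, staying bottomed, then hand in.

```bash
python3 -m crank '{"offset":[[0,0,-0.4],[0,0,-0.4],[0,0,-0.4],[0,0,-0.4],[0,0,-0.4],[0,0,-0.4],[0,0,-0.4],[0,0,-0.4],[0,0,-0.4],[0,0,-0.4],[0,0,-0.4],[0,0,-0.4]],"twist":[0,0,0,0,0,0,0,0,0,0,0,0]}'
```

```text
time: 23.03
eef_pos: [0.4847, -0.0587, 0.0482]
ee_rot: [2.546, 1.84, 0.001]
force: [-3.9, -0.1, 20.2]
width: 0.011
gripper_force: 10.2
```

```bash
python3 -c "from rig import robot; print(robot.close_job())"
```

```text
the job is handed in; nothing more can be done
None
```

I handed the job in at about 23 s of the 72 s limit: the block is against the plain end wall, the spacer stands released at the thin pad, and the arm is holding the block down flush with about 20 N; the judge's result was not returned.

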